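# Third hand: press a flanged bush onto a sprung spindle stop

### The job

Put the brass flange bush, flange down, over the upright spindle of the bench stand, then press it straight down against the sprung collar with a steady force of about 10 N, which pushes the collar half-way down its travel and clears the cross hole for a colleague's pin. Be the third hand: finish while still holding it pressed like that, never driving the collar to its bottom, and leave the ball bearing and the bored steel block where they are.

Things in the scene. Friction and masses are not known exactly. Their poses are not given: they have to be found in the camera images.
- brass_bush: Loose brass flange bush standing upright, flange down, 0.08 to 0.15 kg, 34 mm tall. The flange at the bottom is 38 mm across and 8 mm thick; above it the round neck (to be gripped) is 28 mm across and 26 mm tall. A bore about 18.5 mm wide goes right through. Origin: centre of the underside, z up.
- bush_centre (a point): Centre of the brass bush, on its axis, 17 mm above its underside.
- stand: Fixed bench stand: dark steel base plate 100 x 84 x 12 mm with four screw heads, on it a round grey guide sleeve 58 mm across whose rim is 45 mm above the bench; in its middle the fixed upright steel spindle, 14 mm thick with a coned tip, and round the spindle the sprung collar. The spindle has a small cross hole 93 mm above the bench. Origin: centre of the underside, on the spindle's axis, z up.
- spindle_tip (a point): Top of the spindle, on its axis, 106 mm above the bench; 45 mm above the collar's top while the collar is up.
- collar_top (a point): Centre of the sprung collar's flat top face, on the spindle's axis; it moves with the collar. The collar is an aluminium ring 47 mm across with a bore that clears the spindle; at rest its top is 61 mm above the bench and stands 16 mm proud of the grey sleeve's rim. The bush's flange is to rest on it.
- collar (a joint): How far the sprung collar is pushed down from rest, in m: 0 = up, 0.016 = bottomed (flush with the sleeve's rim). It pushes back with 2 N at the start and 1 N more for every mm, so 10 N is 0.008, half-way down, with 8 mm still proud of the rim. It springs back up when let go.
- ball_bearing: Bystander: loose sealed ball bearing lying flat, 52 mm across, 15 mm high. Origin: centre of the underside.
- bored_block: Bystander: loose bored steel block about 41 x 40 x 39 mm. Origin: centre of the underside.
Mind the look-alikes: they are no part of the job. Of the things that look like the brass_bush, take the one that is farthest from the robot's base at the start.

How it is judged:
By the outcome, as a careful person would: the job done as asked, in the order asked, and still so for the second after the job is handed in, while the arm keeps its last pose, push and grip.
It also fails if it takes over 48 s, if anything falls off the work surface, if the arm or the gripper's body presses on something with over 40 N, if the wrist force passes 120 N, or if a joint passes its speed limit or range.

### The arm

A 6-joint arm with a two-finger parallel gripper is mounted at the origin on the work surface; the furniture and walls round the work are solid. World frame = base frame: x ahead of the robot, y to its left, z up, the work surface at z = 0. Lengths are in mm, angles in degrees, forces in N, time in s.
With the tool pointing down it reaches from about 350 to 850 mm from the base axis. Payload 8.1 kg.
Tool frame: the origin (TCP) lies midway between the tips of the shut fingers; the grasp point (between the pads) lies 19 mm behind it; z points along the fingers, y is the line along which they close (so a half turn about z gives the same grasp; the last joint's range is limited). The gripper opens to 85 mm and grips with 20 to 120 N. Pads are 22 mm wide; open, the fingers measure 114 mm over their backs; the gripper's body (76 mm by 85 mm) begins 54 mm behind the grasp point. The pads swing forward as they close: fully open they stand 13 mm farther back than shut.
Start: joints at [-73.362, 7.471, 85.268, -0, 87.261, -4.893], TCP at [220.23, -558.125, 231.292] pointing down, gripper open.
Joint ranges: [-169.43, 169.43], [-51.17, 129.36], [1.28, 143.12], [-76.62, 256.62], [0, 156.53], [-152.29, 152.29]. Speed limits (degrees/s): [136.94, 136.94, 159.86, 180, 180, 180].

### API

Orientations are given as [roll, pitch, yaw] about the fixed x, y, z axes, in that order (R = Rz(yaw) Ry(pitch) Rx(roll)).
In Python, from bench import sense, snapshot, camera_params, hand_in, masks_of, pinpoint gives the robot as it stands.
- The arm moves only by the tool step_arm, never from a script. Its argument "targets" is a list of rows, each an object with "angular": the turn, a rotation vector about the tool's x, y, z scaled (see below), a list of three; "dp": the shift along the tool's x, y, z scaled (see below), a list of three; "fingers": the closure, from 0 (fully open) to 1 (shut). A call has exactly 8 rows; each row is the pose to reach, as a shift and turn from the pose commanded when the call began, along the tool's axes at that moment, turning the shorter way round; what a row does not reach only later rows make up. The controller multiplies each number of a shift by 0.2 m and each number of a turn by 180 degrees. A row lasts 1/8 s, in which the tool goes at most 62.5 mm and 10.7 degrees, less where a joint would pass 70% of its speed; a pose out of reach is approached as far as the arm can. A call with a number of a shift or a turn outside -1 to 1 is refused whole. A call with a gripper value outside its range is refused whole. The fingers move at their own pace and stop on an object; "newtons" is the grip in N (left out, the last holds). Time passes only in rows, so rows that repeat a pose let the fingers close, or fill a call up. It gives the time, the measured TCP pose, the force, the opening and the grip force at its end, in the units of the state.
- sense(): the state, without advancing time (a new reading comes with each control period).
- snapshot(name): name is "scene" or "top"; returns the picture (480x640x3 uint8, blue, green, red); there is no depth.
- camera_params(name): a dict with "vfov" (degrees; the focal length in pixels is half the picture's height over the tangent of half this angle, whatever the lens; pixels are square), "cx", "cy" (the principal point, pixels), "R" (3x3) and "t" (3): a world point X has camera coordinates R X + t. Camera axes: x right, y down, z forward; pixel columns grow to the right and rows downward; lengths in mm; the calibration is good to about 2 mm. A picture is of the moment at which its call begins. camera_params takes no time and is no camera call.
- hand_in(): hands the job in; it is judged then, once.
Trained networks look in the newest picture that a camera, given by its name, has taken for a name from the list of things; names that differ only in an ending like _2 or _b are one class to them, and where a whole thing is asked for, a point or a joint stands for the part that bears it (a point fixed in the world has none). Each returns a list of dicts, best first, with "conf" (0 to 1); they miss things now and then, are a little off and sometimes report something else, mostly with a low value. They report only what shows in the picture. A call takes as long as a camera call. They do not tell look-alikes from the thing itself.
- masks_of(camera, label): "pixels" (480x640 bool, what is visible of it) and "at" ([column, row] in pixels, amid what is visible of it).
- pinpoint(camera, label): "at" ([column, row] in pixels: a listed point, or the origin of a listed thing).
The state is a dict: "time": time; "joint_pos": joint angles; "qd": joint speeds; "joint_efforts": joint torques, N m; "tool_pos": TCP position; "tcp_rot": TCP orientation; "ft_force": force on the tool from outside, world axes, zero at the start; "wrist_torque": the same for the moment, N m; "finger_gap": finger opening in mm; "grip_force": force on a finger pad.
Only numpy, scipy, OpenCV 4.12 (cv2) and the standard library are available. Lean on these libraries where they do the work, as an engineer would, in place of code of your own. Each camera call takes 0.05 s, during which the arm holds its last target. There are 200 camera calls.

## Working session

There is one attempt and no reset: what is moved stays moved. The work goes in short steps, Python scripts to look and compute and a tool call to move; the robot and the scene stay as the last step left them, time stands still between calls to the robot, and variables do not carry over. Pictures are saved under pics/ and viewed, at most 10 in all, crops included, and the job is handed in when it is done.

Besides the shell and the picture viewer there is one more tool, called after "Emit:" by a JSON object that holds its "name" and its "arguments", one argument or row to a line. step_arm: Moves the arm, as the interface text tells. Its arguments: {"type":"object","properties":{"targets":{"type":"array","items":{"type":"object","properties":{"angular":{"type":"array","items":{"type":"number","minimum":-1,"maximum":1}},"dp":{"type":"array","items":{"type":"number","minimum":-1,"maximum":1}},"fingers":{"type":"number"}}}},"newtons":{"type":"number"}},"required":["targets"]}

```bash
mkdir -p pics; cat > h.py <<'E'
import numpy as np, cv2
from bench import *
def ray(cam,px):
    p=camera_params(cam); R=np.array(p["R"]); t=np.array(p["t"])
    f=240/np.tan(np.radians(p["vfov"])/2)
    d=R.T@np.array([(px[0]-p["cx"])/f,(px[1]-p["cy"])/f,1.]); return -R.T@t,d
def atz(cam,px,z):
    o,d=ray(cam,px); return o+d*(z-o[2])/d[2]
def proj(cam,X):
    p=camera_params(cam); R=np.array(p["R"]); t=np.array(p["t"])
    f=240/np.tan(np.radians(p["vfov"])/2); c=R@np.array(X,float)+t
    return c[:2]/c[2]*f+[p["cx"],p["cy"]]
def tri(a,b):
    (o1,d1),(o2,d2)=a,b; d1=d1/np.linalg.norm(d1); d2=d2/np.linalg.norm(d2)
    s=np.linalg.lstsq(np.c_[d1,-d2],o2-o1,rcond=None)[0]
    p,q=o1+s[0]*d1,o2+s[1]*d2; return (p+q)/2,np.linalg.norm(p-q)
E
python3 - <<'E'
from h import *
np.set_printoptions(precision=1,suppress=True)
for c in("scene","top"):
    im=snapshot(c); cv2.imwrite(f"pics/{c}0.png",im); p=camera_params(c); print(c,p["vfov"],ray(c,(320,240)))
    for l,z in(("brass_bush",0),("bush_centre",17),("stand",0),("spindle_tip",106),("collar_top",61),("ball_bearing",0),("bored_block",0)):
        print(l,[(round(r["conf"],2),np.round(r["at"],1),atz(c,r["at"],z)[:2]) for r in pinpoint(c,l)])
print(sense())
E
```

```text
scene 48.343338561031835 (array([204.5, 544.7, 634.2]), array([ 0.3, -0.7, -0.6]))
brass_bush [(0.98, array([368.1, 274.6]), array([ 438.8, -112.3])), (0.8, array([283.4, 297.2]), array([546.2,  -0.1])), (0.71, array([303.9, 234.1]), array([ 593.6, -167.2])), (0.67, array([340.1, 247.9]), array([ 513.3, -158.6]))]
bush_centre [(0.96, array([372.1, 266.7]), array([ 433.8, -116.5])), (0.92, array([342.4, 237.1]), array([ 514.1, -170.3])), (0.67, array([287.4, 291. ]), array([538.1,  -1. ])), (0.55, array([303.9, 221. ]), array([ 601.9, -184.6]))]
stand [(0.92, array([281.2, 400.7]), array([451.1, 178. ]))]
spindle_tip [(0.77, array([277.6, 354.8]), array([446.5, 182.9]))]
collar_top [(0.68, array([281.7, 370.8]), array([449.1, 173. ]))]
ball_bearing [(0.78, array([318. , 274.9]), array([518. , -74.4]))]
bored_block [(0.96, array([382.4, 236.1]), array([ 454.7, -225. ]))]
top 43.77879379571056 (array([ 414.3,   -9.9, 1186.3]), array([ 0.1, -0. , -1. ]))
brass_bush [(0.82, array([394.2, 214.2]), array([ 588.8, -172.3])), (0.76, array([309.9, 237.9]), array([538. ,  -3.9])), (0.71, array(
[... 485 characters left out ...]
.2]), array([447.2, 177. ]))]
collar_top [(0.64, array([212.9, 280.3]), array([448.5, 176.3])), (0.31, array([211.4, 280.6]), array([447.9, 179.1]))]
ball_bearing [(0.66, array([345.4, 246.2]), array([522.6, -75. ]))]
bored_block [(0.78, array([419.6, 276.2]), array([ 465.2, -223.4]))]
{'time': 0.8, 'joint_pos': array([-73.4,   7.5,  85.3,  -0. ,  87.3,  -4.9]), 'qd': array([ 0. , -0. , -0. , -0.1, -0.1,  0.1]), 'joint_efforts': array([ -0. , -56.9, -50.1,  -0. ,   0. ,   0. ]), 'tool_pos': array([ 220.2, -558.1,  231.3]), 'tcp_rot': array([180. ,   0. ,  21.5]), 'ft_force': array([ 0.1, -0.3, -0.2]), 'wrist_torque': array([ 0.,  0., -0.]), 'grip_force': 0.0, 'finger_gap': 85.36913956860249}
```

View pics/scene0.png

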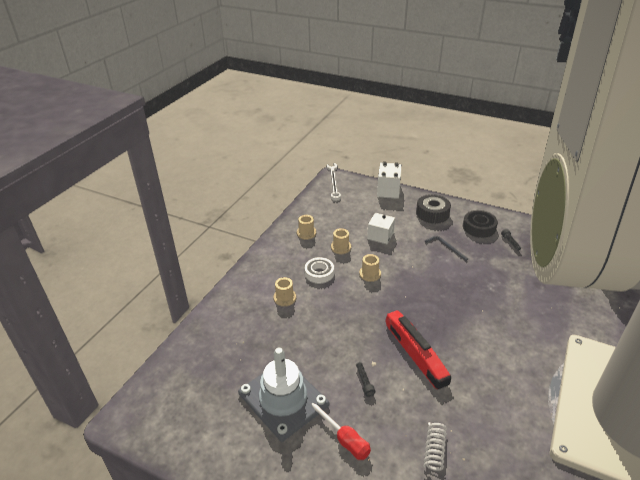

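View pics/top0.png

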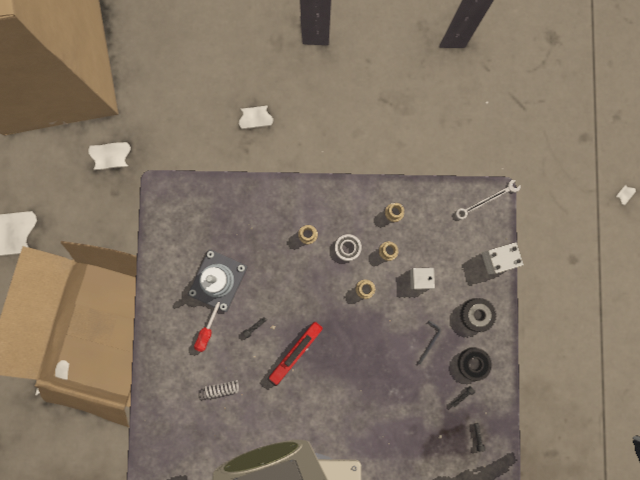

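The pictures show four brass bushes. Top/scene pixels and distance from base:
- (394,212)/(306,227), 614 mm
- (309,234)/(285,292), 543 mm
- (391,251)/(341,241), 540 mm
- (365,290)/(371,268), 450 mm

The first is the farthest, so I choose it. The stand is at top (215,280), the bearing at (347,247) and the block at (423,278).

```bash
python3 - <<'E'
from h import *
np.set_printoptions(precision=1,suppress=True)
ims={c:snapshot(c) for c in("scene","top")}
def best(c,l,near,f=pinpoint):
    r=[x for x in f(c,l) if np.hypot(*(np.array(x["at"])-near))<16]
    return r[0] if r else None
for l,n in(("brass_bush",((306,227),(394,212))),("bush_centre",((306,227),(394,212))),("spindle_tip",((279,352),(210,280))),("collar_top",((282,372),(213,280)))):
    a,b=best("scene",l,n[0]),best("top",l,n[1])
    if a and b: print(l,a["at"],b["at"],tri(ray("scene",a["at"]),ray("top",b["at"])))
m=[best(c,"brass_bush",n,masks_of) for c,n in(("scene",(306,227)),("top",(394,212)))]
for x,c in zip(m,("scene","top")):
    if x: ys,xs=np.nonzero(x["pixels"]); print(c,x["at"],xs.min(),xs.max(),ys.min(),ys.max(),xs.mean(),ys.mean())
if all(m): print(tri(ray("scene",m[0]["at"]),ray("top",m[1]["at"])))
print("proj",[proj(c,X) for X in((590,-171,0),(590,-171,34)) for c in("scene","top")])
def crop(c,x,y,w=48): return cv2.resize(ims[c][y-w//2:y+w//2,x-w//2:x+w//2],(390,290) if 0 else (290,290),interpolation=cv2.INTER_CUBIC)
cv2.imwrite("pics/crop1.png",np.vstack([np.hstack([crop("scene",306,227),crop("top",394,212)]),np.hstack([crop("scene",281,372,80),crop("top",214,280,80)])]))
E
```

```text
brass_bush [305.7, 234.5] [393.1, 213.6] (array([ 590.7, -170.2,   -2.2]), np.float64(0.9563140050155523))
bush_centre [304.3, 222.4] [391.3, 213.5] (array([ 586.6, -161.2,   34.2]), np.float64(3.3437070159618254))
spindle_tip [279.0, 354.3] [208.8, 280.6] (array([447.2, 177.5, 100.5]), np.float64(1.2845615699304647))
collar_top [281.4, 371.0] [211.1, 280.6] (array([447. , 178.2,  68. ]), np.float64(1.4057810502315187))
scene [303.3, 226.9] 297 315 214 238 306.0409207161125 226.45780051150896
top [389.9, 214.1] 385 403 203 221 393.88839285714283 211.96875
(array([ 587.4, -159.5,   24.6]), np.float64(4.68014659912824))
proj [array([306.5, 233.5]), array([393.6, 213.6]), array([305.9, 219.3]), array([395.9, 211.1])]
```

View pics/crop1.png

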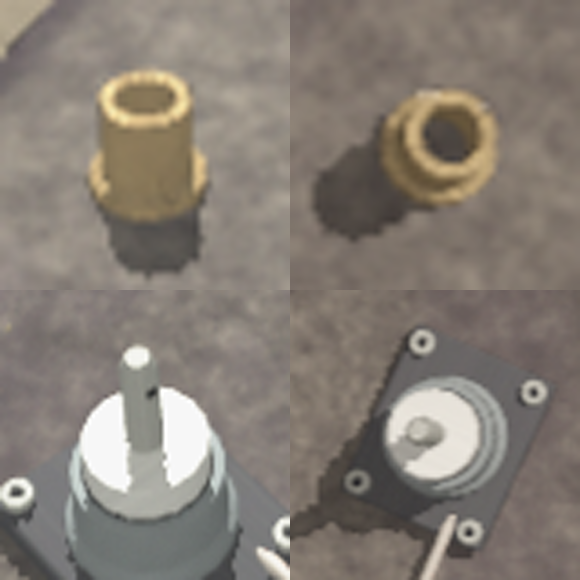

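Crop: a plain flanged bush, flange down, with its bore centre at top (396,210) and scene (306,220). That agrees with (591,-172). The spindle tip is at scene (279,351) and top (208,280), which gives about (447,178). Setting out.

Emit:
{"name": "step_arm", "arguments": {
  "targets": [
    {"dp": [0.5, -0.25, 0], "angular": [0, 0, 0], "fingers": 0},
    {"dp": [1, -0.5, 0], "angular": [0, 0, 0], "fingers": 0},
    {"dp": [1, -0.5, 0], "angular": [0, 0, 0], "fingers": 0},
    {"dp": [1, -0.5, 0], "angular": [0, 0, 0], "fingers": 0},
    {"dp": [1, -0.5, 0], "angular": [0, 0, 0], "fingers": 0},
    {"dp": [1, -0.5, 0], "angular": [0, 0, 0], "fingers": 0},
    {"dp": [1, -0.5, 0], "angular": [0, 0, 0], "fingers": 0},
    {"dp": [1, -0.5, 0], "angular": [0, 0, 0], "fingers": 0}
  ],
  "newtons": 40
}}

```text
time: 2.4
tool_pos: [368.8, -392.5, 231.2]
tcp_rot: [-180.0, 0.0, 21.4]
ft_force: [-1.0, -0.2, 0.5]
finger_gap: 85.4
grip_force: 0.0
```

Emit:
{"name": "step_arm", "arguments": {
  "targets": [
    {"dp": [0.5, -0.25, 0.2], "angular": [0, 0, 0], "fingers": 0},
    {"dp": [1, -0.5, 0.5], "angular": [0, 0, 0], "fingers": 0},
    {"dp": [1, -0.5, 0.5], "angular": [0, 0, 0], "fingers": 0},
    {"dp": [1, -0.5, 0.5], "angular": [0, 0, 0], "fingers": 0},
    {"dp": [1, -0.5, 0.5], "angular": [0, 0, 0], "fingers": 0},
    {"dp": [1, -0.5, 0.5], "angular": [0, 0, 0], "fingers": 0},
    {"dp": [1, -0.5, 0.5], "angular": [0, 0, 0], "fingers": 0},
    {"dp": [1, -0.5, 0.5], "angular": [0, 0, 0], "fingers": 0}
  ]
}}

```text
time: 3.4
tool_pos: [518.8, -226.6, 132.2]
tcp_rot: [179.9, -0.0, 21.4]
ft_force: [0.8, -0.0, 0.3]
finger_gap: 85.5
grip_force: 0.0
```

```bash
python3 - <<'E'
from h import *
np.set_printoptions(precision=2,suppress=True)
s=sense(); print(s['time'],s['tool_pos'],s['tcp_rot'],s['ft_force'],s['finger_gap'])
from scipy.spatial.transform import Rotation as Ro
R=Ro.from_euler('xyz',s['tcp_rot'],degrees=True).as_matrix()
print(R.T@(np.array([591,-172,9])-s['tool_pos'])/200)
E
```

```text
3.4 [ 518.77 -226.64  132.2 ] [179.93  -0.05  21.42] [ 0.75 -0.03  0.33] 85.53208940345728
[ 0.44 -0.12  0.62]
```

Emit:
{"name": "step_arm", "arguments": {
  "targets": [
    {"dp": [0.2, -0.06, 0], "angular": [0, 0, 0], "fingers": 0},
    {"dp": [0.435, -0.12, 0], "angular": [0, 0, 0], "fingers": 0},
    {"dp": [0.435, -0.12, 0.1], "angular": [0, 0, 0], "fingers": 0},
    {"dp": [0.435, -0.12, 0.3], "angular": [0, 0, 0], "fingers": 0},
    {"dp": [0.435, -0.12, 0.4], "angular": [0, 0, 0], "fingers": 0},
    {"dp": [0.435, -0.12, 0.4], "angular": [0, 0, 0], "fingers": 0},
    {"dp": [0.435, -0.12, 0.4], "angular": [0, 0, 0], "fingers": 0},
    {"dp": [0.435, -0.12, 0.4], "angular": [0, 0, 0], "fingers": 0}
  ]
}}

```text
time: 4.4
tool_pos: [592.2, -171.7, 53.3]
tcp_rot: [179.9, -0.1, 21.5]
ft_force: [0.5, -0.7, -0.6]
finger_gap: 85.6
grip_force: 0.0
```

```bash
python3 - <<'E'
from h import *
np.set_printoptions(precision=2,suppress=True)
ims={c:snapshot(c) for c in("scene","top")}
s=sense(); print(s['time'],s['tool_pos'],s['tcp_rot'],s['ft_force'],s['finger_gap'])
from scipy.spatial.transform import Rotation as Ro
R=Ro.from_euler('xyz',s['tcp_rot'],degrees=True).as_matrix()
print(R.T@(np.array([591,-172,9])-s['tool_pos'])/200)
def crop(c,x,y,w=100): return cv2.resize(ims[c][y-w//2:y+w//2,x-w//2:x+w//2],(400,400),interpolation=cv2.INTER_CUBIC)
cv2.imwrite("pics/c2.png",np.hstack([crop("scene",306,220),crop("top",394,212)]))
E
```

```text
4.5 [ 591.93 -171.45   52.76] [179.91  -0.09  21.53] [ 0.85 -0.55 -0.35] 85.56177019768174
[-0.01  0.    0.22]
```

View pics/c2.png

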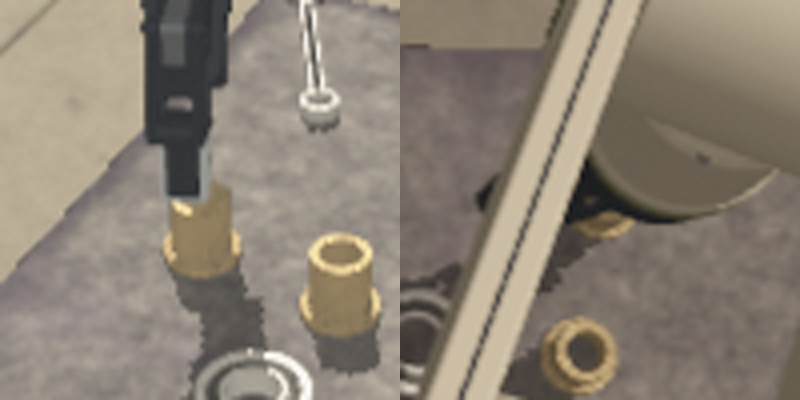

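Scene crop: the near finger (185,180) hangs in front of the chosen bush (200,225), clear on the camera side, with the neighbour at (342,290) well away. Descend and close.

Emit:
{"name": "step_arm", "arguments": {
  "targets": [
    {"dp": [-0.004, 0, 0.08], "angular": [0, 0, 0], "fingers": 0},
    {"dp": [-0.004, 0, 0.16], "angular": [0, 0, 0], "fingers": 0},
    {"dp": [-0.004, 0, 0.21], "angular": [0, 0, 0], "fingers": 0},
    {"dp": [-0.004, 0, 0.21], "angular": [0, 0, 0], "fingers": 0},
    {"dp": [-0.004, 0, 0.21], "angular": [0, 0, 0], "fingers": 0.3},
    {"dp": [-0.004, 0, 0.21], "angular": [0, 0, 0], "fingers": 0.6},
    {"dp": [-0.004, 0, 0.21], "angular": [0, 0, 0], "fingers": 1},
    {"dp": [-0.004, 0, 0.21], "angular": [0, 0, 0], "fingers": 1}
  ],
  "newtons": 60
}}

```text
time: 5.5
tool_pos: [590.9, -171.5, 10.1]
tcp_rot: [180.0, -0.1, 21.5]
ft_force: [-0.3, 0.2, 4.6]
finger_gap: 26.9
grip_force: 59.6
```

Emit:
{"name": "step_arm", "arguments": {
  "targets": [
    {"dp": [0, 0, 0], "angular": [0, 0, 0], "fingers": 1},
    {"dp": [0, 0, 0], "angular": [0, 0, 0], "fingers": 1},
    {"dp": [0, 0, 0], "angular": [0, 0, 0], "fingers": 1},
    {"dp": [0, 0, 0], "angular": [0, 0, 0], "fingers": 1},
    {"dp": [0, 0, 0], "angular": [0, 0, 0], "fingers": 1},
    {"dp": [0, 0, 0], "angular": [0, 0, 0], "fingers": 1},
    {"dp": [0, 0, 0], "angular": [0, 0, 0], "fingers": 1},
    {"dp": [0, 0, 0], "angular": [0, 0, 0], "fingers": 1}
  ]
}}

```text
time: 6.5
tool_pos: [590.9, -171.5, 10.1]
tcp_rot: [180.0, -0.1, 21.5]
ft_force: [-1.6, 0.4, 5.2]
finger_gap: 26.6
grip_force: 59.8
```

Emit:
{"name": "step_arm", "arguments": {
  "targets": [
    {"dp": [0, 0, -0.1], "angular": [0, 0, 0], "fingers": 1},
    {"dp": [0, 0, -0.3], "angular": [0, 0, 0], "fingers": 1},
    {"dp": [0, 0, -0.5], "angular": [0, 0, 0], "fingers": 1},
    {"dp": [0, 0, -0.7], "angular": [0, 0, 0], "fingers": 1},
    {"dp": [0, -0.1, -0.8], "angular": [0, 0, 0], "fingers": 1},
    {"dp": [0, -0.3, -0.8], "angular": [0, 0, 0], "fingers": 1},
    {"dp": [-0.01, -0.5, -0.8], "angular": [0, 0, 0], "fingers": 1},
    {"dp": [-0.01, -0.7, -0.8], "angular": [0, 0, 0], "fingers": 1}
  ]
}}

```text
time: 7.5
tool_pos: [536.4, -40.8, 170.3]
tcp_rot: [180.0, -0.0, 21.5]
ft_force: [0.5, -0.0, -1.3]
finger_gap: 26.4
grip_force: 59.3
```

Emit:
{"name": "step_arm", "arguments": {
  "targets": [
    {"dp": [0, -0.2, 0], "angular": [0, 0, 0], "fingers": 1},
    {"dp": [-0.01, -0.45, 0], "angular": [0, 0, 0], "fingers": 1},
    {"dp": [-0.01, -0.7, 0], "angular": [0, 0, 0], "fingers": 1},
    {"dp": [-0.02, -0.85, 0], "angular": [0, 0, 0], "fingers": 1},
    {"dp": [-0.02, -0.95, 0], "angular": [0, 0, 0], "fingers": 1},
    {"dp": [-0.02, -1, 0], "angular": [0, 0, 0], "fingers": 1},
    {"dp": [-0.02, -1, 0], "angular": [0, 0, 0], "fingers": 1},
    {"dp": [-0.02, -1, 0], "angular": [0, 0, 0], "fingers": 1}
  ]
}}

```text
time: 8.5
tool_pos: [460.2, 142.1, 169.5]
tcp_rot: [180.0, -0.0, 21.5]
ft_force: [0.8, 0.9, -1.5]
finger_gap: 26.4
grip_force: 59.3
```

```bash
cat > look.py <<'E'
from h import *
import sys
np.set_printoptions(precision=2,suppress=True)
ims={c:snapshot(c) for c in("scene","top")}
s=sense(); print(s['time'],s['tool_pos'],s['tcp_rot'],s['ft_force'],s['finger_gap'],s['grip_force'])
tp=np.array(s['tool_pos'])
for l in("bush_centre","brass_bush","spindle_tip","collar_top"):
    print(l,[[(round(r["conf"],2),np.round(r["at"],1)) for r in pinpoint(c,l) if np.hypot(*(proj(c,tp)-r["at"]))<60] for c in("scene","top")])
print("expected bush base",[proj(c,tp-[0,0,10]) for c in ims],"tip",[proj(c,(447,178,106)) for c in ims])
def crop(c,x,y,w=100): return cv2.resize(ims[c][y-w//2:y+w//2,x-w//2:x+w//2],(400,400),interpolation=cv2.INTER_CUBIC)
cv2.imwrite(sys.argv[1],np.hstack([crop("scene",280,350),crop("top",210,280)]))
E
python3 look.py pics/c3.png
```

```text
8.6 [460.2  142.02 169.3 ] [179.99   0.01  21.47] [-0.72  0.15 -0.86] 26.428501606152345 59.34568604162223
bush_centre [[(0.52, array([277. , 288.6]))], []]
brass_bush [[(0.67, array([276.5, 301.7])), (0.2, array([282.2, 352.7]))], []]
spindle_tip [[(0.76, array([278.3, 354.1]))], []]
collar_top [[], []]
expected bush base [array([281.47, 299.97]), array([223.72, 271.89])] tip [array([279.17, 351.85]), array([207.82, 280.28])]
```

View pics/c3.png

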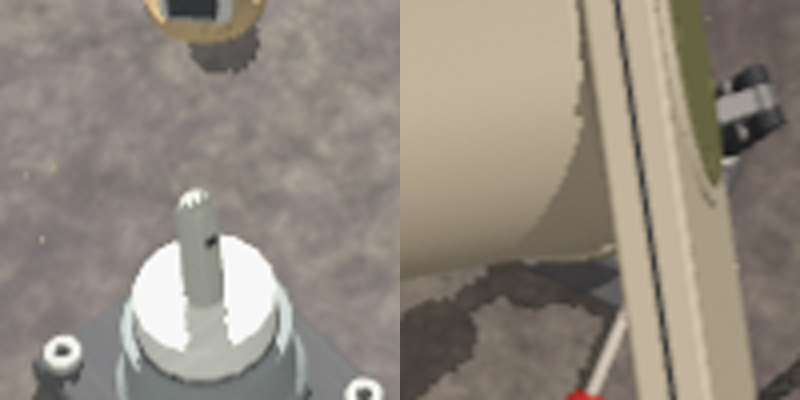

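Scene crop: the held flange is centred near scene (281.7,308), above and beyond the spindle tip at (279,349). The top view is blocked by the arm. I'll refine the spindle and held bush with edge fits.

```bash
cat > fit.py <<'E'
from h import *
from scipy.ndimage import map_coordinates
th=np.linspace(0,2*np.pi,240,endpoint=False)
def grad(im):
    g=cv2.GaussianBlur(im,(0,0),.7).astype(float)
    return np.sqrt(sum(cv2.Sobel(g[...,k],cv2.CV_64F,a,1-a)**2 for k in range(3) for a in(0,1)))
def pts(c,P):
    p=camera_params(c); f=240/np.tan(np.radians(p["vfov"])/2)
    C=P@np.array(p["R"]).T+np.array(p["t"]); return C[:,:2]/C[:,2:]*f+[p["cx"],p["cy"]]
def score(c,G,x,y,circles):
    s=0
    for z,r in circles:
        q=pts(c,np.c_[x+r*np.cos(th),y+r*np.sin(th),np.full(240,z)])
        s+=np.minimum(map_coordinates(G,[q[:,1],q[:,0]],order=1),250).mean()
    return s
def fit(c,im,x0,y0,circles,w=8):
    G=grad(im); best=max((score(c,G,x,y,circles),x,y) for x in np.arange(x0-w,x0+w,.5) for y in np.arange(y0-w,y0+w,.5))
    return np.round(best,1)
E
python3 - <<'E'
from fit import *
now=snapshot("scene"); s0=cv2.imread("pics/scene0.png"); t0=cv2.imread("pics/top0.png")
for n,c,im in(("scene0","scene",s0),("now","scene",now),("top0","top",t0)):
    print(n,"collar",fit(c,im,447,178,[(61,23.5)]),"both",fit(c,im,447,178,[(61,23.5),(45,29)]),"tip",fit(c,im,447,178,[(100,7)]))
for c,im in(("scene",s0),("top",t0)):
    print("bush0",c,fit(c,im,591,-172,[(8,19),(34,14),(34,9.25)]))
tp=np.array(sense()["tool_pos"]); print(tp)
for dz in(9,10,11): print("held",dz,fit("scene",now,tp[0],tp[1],[(tp[2]-dz,19),(tp[2]-dz+8,19)])-[0,*tp[:2]])
S=lambda P:P
im=cv2.resize(now[295:405,225:345],None,fx=5,fy=5,interpolation=cv2.INTER_CUBIC)
im2=cv2.resize(t0[250:310,180:240],(550,550),interpolation=cv2.INTER_CUBIC)
def draw(I,c,x,y,z,r,o,f,col):
    q=(pts(c,np.c_[x+r*np.cos(th),y+r*np.sin(th),np.full(240,z)])-o+.5)*f-.5
    cv2.polylines(I,[np.round(q).astype(int)],True,col,1)
for z,r,col in((61,23.5,(0,0,255)),(45,29,(0,255,0)),(106,2,(255,0,255)),(100,7,(255,0,0))):
    draw(im,"scene",447,178,z,r,np.array([225,295]),5,col); draw(im2,"top",447,178,z,r,np.array([180,250]),550/60,col)
cv2.imwrite("pics/ov.png",cv2.resize(np.hstack([im[:,:,:],im2]),None,fx=.69,fy=.69,interpolation=cv2.INTER_AREA))
E
```

```text
Traceback (most recent call last):
  File "fit.py", line 17, in fit
    G=grad(im); best=max((score(c,G,x,y,circles),x,y) for x in np.arange(x0-w,x0+w,.5) for y in np.arange(y0-w,y0+w,.5))
                     ~~~^^^^^^^^^^^^^^^^^^^^^^^^^^^^^^^^^^^^^^^^^^^^^^^^^^^^^^^^^^^^^^^^^^^^^^^^^^^^^^^^^^^^^^^^^^^^^^^^
  File "fit.py", line 17, in <genexpr>
    G=grad(im); best=max((score(c,G,x,y,circles),x,y) for x in np.arange(x0-w,x0+w,.5) for y in np.arange(y0-w,y0+w,.5))
                          ~~~~~^^^^^^^^^^^^^^^^^
  File "fit.py", line 13, in score
    q=pts(c,np.c_[x+r*np.cos(th),y+r*np.sin(th),np.full(240,z)])
  File "fit.py", line 8, in pts
    p=camera_params(c); f=240/np.tan(np.radians(p["vfov"])/2)
ValueError: time passes only in moves, steps and waits
```

Cache the calibration.

```bash
sed -i 's/^th=/CP={c:camera_params(c) for c in("scene","top")}\ncamera_params=CP.get\nth=/' fit.py
cat > f2.py <<'E'
from fit import *
now=snapshot("scene"); s0=cv2.imread("pics/scene0.png"); t0=cv2.imread("pics/top0.png")
for n,c,im in(("scene0","scene",s0),("now","scene",now),("top0","top",t0)):
    print(n,"collar",fit(c,im,447,178,[(61,23.5)]),"both",fit(c,im,447,178,[(61,23.5),(45,29)]),"tip",fit(c,im,447,178,[(100,7)]))
for c,im in(("scene",s0),("top",t0)):
    print("bush0",c,fit(c,im,591,-172,[(8,19),(34,14),(34,9.25)]))
tp=np.array(sense()["tool_pos"]); print(tp)
for dz in(9,10,11): print("held",dz,fit("scene",now,tp[0],tp[1],[(tp[2]-dz,19),(tp[2]-dz+8,19)])-[0,*tp[:2]])
im=cv2.resize(now[295:405,225:345],None,fx=5,fy=5,interpolation=cv2.INTER_CUBIC)
im2=cv2.resize(t0[250:310,180:240],(550,550),interpolation=cv2.INTER_CUBIC)
def draw(I,c,x,y,z,r,o,f,col):
    q=(pts(c,np.c_[x+r*np.cos(th),y+r*np.sin(th),np.full(240,z)])-o+.5)*f-.5
    cv2.polylines(I,[np.round(q).astype(int)],True,col,1)
for z,r,col in((61,23.5,(0,0,255)),(45,29,(0,255,0)),(106,2,(255,0,255)),(100,7,(255,0,0))):
    draw(im,"scene",447,178,z,r,np.array([225,295]),5,col); draw(im2,"top",447,178,z,r,np.array([180,250]),550/60,col)
cv2.imwrite("pics/ov.png",cv2.resize(np.hstack([im,im2]),None,fx=.69,fy=.69,interpolation=cv2.INTER_AREA))
E
time python3 f2.py
```

```text
scene0 collar [218.5 449.5 176. ] both [382.1 450.5 174.5] tip [189.  452.  171.5]
now collar [217.3 449.5 176. ] both [376.  450.  174.5] tip [139.  444.5 185.5]
top0 collar [250.  451.5 178. ] both [428.6 451.5 177. ] tip [241.7 441.  182.5]
bush0 scene [ 636.6  591.5 -173. ]
bush0 top [ 611.9  593.  -171.5]
[459.90046981 142.75331495 169.26058921]
held 9 [317.2          0.99953019  -0.95331495]
held 10 [318.4          1.49953019  -1.45331495]
held 11 [319.2          1.99953019  -2.45331495]
real	0m1.903s
user	0m2.036s
sys	0m0.091s
```

View pics/ov.png

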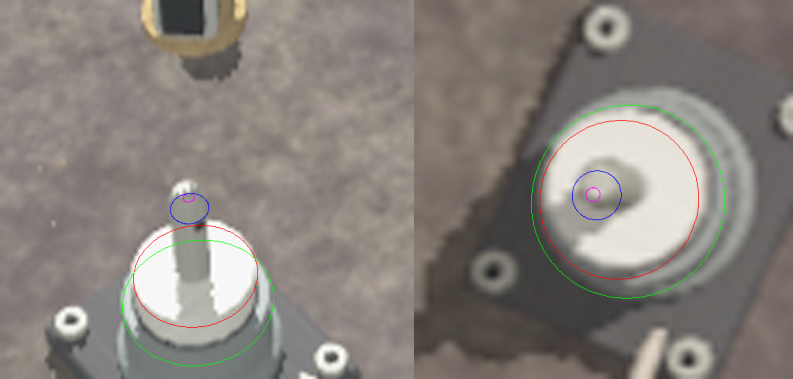

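The overlay shows my guess (447,178) was about 3 mm off. Edge fits, corrected by the bias seen on the bush itself, put the spindle at TCP (449,177). Move above it and check from close by.

Emit:
{"name": "step_arm", "arguments": {
  "targets": [
    {"dp": [0.005, -0.09, 0], "angular": [0, 0, 0], "fingers": 1},
    {"dp": [0.011, -0.182, 0], "angular": [0, 0, 0], "fingers": 1},
    {"dp": [0.011, -0.182, 0.05], "angular": [0, 0, 0], "fingers": 1},
    {"dp": [0.011, -0.182, 0.12], "angular": [0, 0, 0], "fingers": 1},
    {"dp": [0.011, -0.182, 0.2], "angular": [0, 0, 0], "fingers": 1},
    {"dp": [0.011, -0.182, 0.2], "angular": [0, 0, 0], "fingers": 1},
    {"dp": [0.011, -0.182, 0.2], "angular": [0, 0, 0], "fingers": 1},
    {"dp": [0.011, -0.182, 0.2], "angular": [0, 0, 0], "fingers": 1}
  ]
}}

```text
time: 10.1
tool_pos: [449.2, 177.4, 130.0]
tcp_rot: [180.0, -0.1, 21.5]
ft_force: [-0.4, 0.6, -1.1]
finger_gap: 26.8
grip_force: 59.4
```

```bash
cat > f3.py <<'E'
from fit import *
np.set_printoptions(precision=1,suppress=True)
now=snapshot("scene"); s=sense(); tp=np.array(s["tool_pos"]); print(s["time"],tp,s["tcp_rot"],s["ft_force"],s["grip_force"])
for dz in(9,10,11): print("held",dz,fit("scene",now,tp[0],tp[1],[(tp[2]-dz,19),(tp[2]-dz+8,19)])[1:])
print("collar",fit("scene",now,449,177,[(61,23.5)])[1:])
im=cv2.resize(now[295:405,225:345],None,fx=5,fy=5,interpolation=cv2.INTER_CUBIC)
def draw(I,c,x,y,z,r,o,f,col):
    q=(pts(c,np.c_[x+r*np.cos(th),y+r*np.sin(th),np.full(240,z)])-o+.5)*f-.5
    cv2.polylines(I,[np.round(q).astype(int)],True,col,1)
for z,r,col in((61,23.5,(0,0,255)),(106,2,(255,0,255)),(97,7,(255,0,0)),(tp[2]-10,19,(0,255,0))):
    draw(im,"scene",tp[0]+1.3,tp[1]-1.4,z,r,np.array([225,295]),5,col)
cv2.imwrite("pics/ov2.png",im)
E
python3 f3.py
```

```text
10.15 [449.1 177.5 130. ] [180.   -0.1  21.5] [-0.3  0.9 -1. ] 59.36533963111515
held 9 [449.6 177.5]
held 10 [450.1 176.5]
held 11 [450.6 176. ]
collar [449. 176.]
```

View pics/ov2.png

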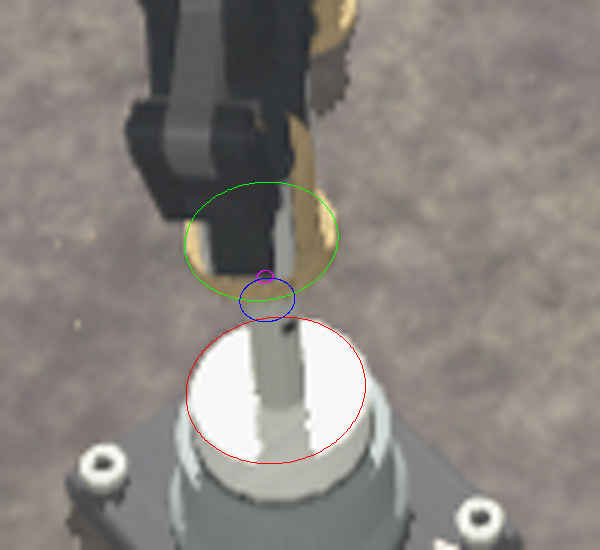

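Scene crop: the spindle shaft below the flange sits about 1 px right of my predicted axis (around (280,359) in the full image). That means moving about 0.8 mm towards -x. Correct this and descend gently over the tip.

Emit:
{"name": "step_arm", "arguments": {
  "targets": [
    {"dp": [-0.004, 0, 0.02], "angular": [0, 0, 0], "fingers": 1},
    {"dp": [-0.004, 0, 0.04], "angular": [0, 0, 0], "fingers": 1},
    {"dp": [-0.004, 0, 0.055], "angular": [0, 0, 0], "fingers": 1},
    {"dp": [-0.004, 0, 0.07], "angular": [0, 0, 0], "fingers": 1},
    {"dp": [-0.004, 0, 0.08], "angular": [0, 0, 0], "fingers": 1},
    {"dp": [-0.004, 0, 0.09], "angular": [0, 0, 0], "fingers": 1},
    {"dp": [-0.004, 0, 0.1], "angular": [0, 0, 0], "fingers": 1},
    {"dp": [-0.004, 0, 0.1], "angular": [0, 0, 0], "fingers": 1}
  ]
}}

```text
time: 11.15
tool_pos: [447.7, 177.1, 109.1]
tcp_rot: [-180.0, 0.0, 21.5]
ft_force: [0.9, 0.6, -0.1]
finger_gap: 26.9
grip_force: 59.4
```

Emit:
{"name": "step_arm", "arguments": {
  "targets": [
    {"dp": [0, 0, 0.01], "angular": [0, 0, 0], "fingers": 1},
    {"dp": [0, 0, 0.02], "angular": [0, 0, 0], "fingers": 1},
    {"dp": [0, 0, 0.03], "angular": [0, 0, 0], "fingers": 1},
    {"dp": [0, 0, 0.04], "angular": [0, 0, 0], "fingers": 1},
    {"dp": [0, 0, 0.05], "angular": [0, 0, 0], "fingers": 1},
    {"dp": [0, 0, 0.06], "angular": [0, 0, 0], "fingers": 1},
    {"dp": [0, 0, 0.07], "angular": [0, 0, 0], "fingers": 1},
    {"dp": [0, 0, 0.07], "angular": [0, 0, 0], "fingers": 1}
  ]
}}

```text
time: 12.15
tool_pos: [447.7, 177.1, 95.1]
tcp_rot: [-180.0, 0.0, 21.5]
ft_force: [-0.1, -1.6, -1.6]
finger_gap: 27.1
grip_force: 59.4
```

Emit:
{"name": "step_arm", "arguments": {
  "targets": [
    {"dp": [0, 0, 0.015], "angular": [0, 0, 0], "fingers": 1},
    {"dp": [0, 0, 0.03], "angular": [0, 0, 0], "fingers": 1},
    {"dp": [0, 0, 0.045], "angular": [0, 0, 0], "fingers": 1},
    {"dp": [0, 0, 0.06], "angular": [0, 0, 0], "fingers": 1},
    {"dp": [0, 0, 0.075], "angular": [0, 0, 0], "fingers": 1},
    {"dp": [0, 0, 0.09], "angular": [0, 0, 0], "fingers": 1},
    {"dp": [0, 0, 0.1], "angular": [0, 0, 0], "fingers": 1},
    {"dp": [0, 0, 0.1], "angular": [0, 0, 0], "fingers": 1}
  ]
}}

```text
time: 13.15
tool_pos: [447.7, 177.1, 75.1]
tcp_rot: [-180.0, 0.0, 21.5]
ft_force: [-0.5, 0.2, -0.6]
finger_gap: 26.8
grip_force: 59.4
```

```bash
python3 - <<'E'
from fit import *
now=snapshot("scene"); F=[]
for i in range(4): snapshot("scene"); s=sense(); F.append(s["ft_force"])
print(s["time"],s["tool_pos"],np.round(np.mean(F,0),2),np.round(s["wrist_torque"],2))
cv2.imwrite("pics/c5.png",cv2.resize(now[295:405,225:345],None,fx=4,fy=4,interpolation=cv2.INTER_CUBIC))
E
```

```text
13.4 [447.98313939 177.1603154   75.43225721] [ 0.06  0.23 -0.97] [-0.01  0.01  0.01]
```

View pics/c5.png

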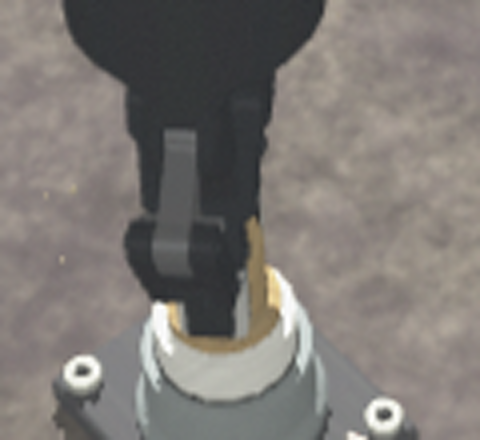

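The crop shows the bush threaded on the spindle, with its flange just over the collar (225,345 in the crop) and no load yet. Unloaded Fz reads -1 N (the bush's weight). Press down in slow steps.

Emit:
{"name": "step_arm", "arguments": {
  "targets": [
    {"dp": [0, 0, 0.008], "angular": [0, 0, 0], "fingers": 1},
    {"dp": [0, 0, 0.015], "angular": [0, 0, 0], "fingers": 1},
    {"dp": [0, 0, 0.022], "angular": [0, 0, 0], "fingers": 1},
    {"dp": [0, 0, 0.03], "angular": [0, 0, 0], "fingers": 1},
    {"dp": [0, 0, 0.036], "angular": [0, 0, 0], "fingers": 1},
    {"dp": [0, 0, 0.04], "angular": [0, 0, 0], "fingers": 1},
    {"dp": [0, 0, 0.04], "angular": [0, 0, 0], "fingers": 1},
    {"dp": [0, 0, 0.04], "angular": [0, 0, 0], "fingers": 1}
  ]
}}

```text
time: 14.4
tool_pos: [447.9, 177.2, 67.4]
tcp_rot: [-180.0, -0.0, 21.5]
ft_force: [-2.8, -1.0, 6.0]
finger_gap: 26.9
grip_force: 60.0
```

```bash
cat > ff.py <<'E'
from bench import *
import numpy as np
F=[];P=[]
for i in range(12): snapshot("scene"); s=sense(); F.append(s["ft_force"]); P.append(s["tool_pos"])
print(s["time"],np.round(np.mean(P,0),2),np.round(np.mean(F,0),2),s["grip_force"])
E
python3 ff.py
```

```text
15.0 [447.9  177.14  67.35] [-2.77 -1.12  5.08] 59.97134989765527
```

Emit:
{"name": "step_arm", "arguments": {
  "targets": [
    {"dp": [0, 0, 0.004], "angular": [0, 0, 0], "fingers": 1},
    {"dp": [0, 0, 0.008], "angular": [0, 0, 0], "fingers": 1},
    {"dp": [0, 0, 0.012], "angular": [0, 0, 0], "fingers": 1},
    {"dp": [0, 0, 0.016], "angular": [0, 0, 0], "fingers": 1},
    {"dp": [0, 0, 0.02], "angular": [0, 0, 0], "fingers": 1},
    {"dp": [0, 0, 0.02], "angular": [0, 0, 0], "fingers": 1},
    {"dp": [0, 0, 0.02], "angular": [0, 0, 0], "fingers": 1},
    {"dp": [0, 0, 0.02], "angular": [0, 0, 0], "fingers": 1}
  ]
}}

```text
time: 16.0
tool_pos: [448.0, 177.2, 63.7]
tcp_rot: [180.0, -0.0, 21.5]
ft_force: [-4.3, -1.7, 8.4]
finger_gap: 26.6
grip_force: 60.4
```

```bash
python3 ff.py
```

```text
16.6 [447.93 177.15  63.62] [-4.38 -1.5   8.27] 60.375089589928734
```

About 9.3 N, with a side force along tool -x. Ease 0.8 mm that way and add 0.5 mm of depth.

Emit:
{"name": "step_arm", "arguments": {
  "targets": [
    {"dp": [-0.001, 0, 0], "angular": [0, 0, 0], "fingers": 1},
    {"dp": [-0.002, 0, 0], "angular": [0, 0, 0], "fingers": 1},
    {"dp": [-0.003, 0, 0.001], "angular": [0, 0, 0], "fingers": 1},
    {"dp": [-0.004, 0, 0.002], "angular": [0, 0, 0], "fingers": 1},
    {"dp": [-0.004, 0, 0.0025], "angular": [0, 0, 0], "fingers": 1},
    {"dp": [-0.004, 0, 0.0025], "angular": [0, 0, 0], "fingers": 1},
    {"dp": [-0.004, 0, 0.0025], "angular": [0, 0, 0], "fingers": 1},
    {"dp": [-0.004, 0, 0.0025], "angular": [0, 0, 0], "fingers": 1}
  ]
}}

```text
time: 17.6
tool_pos: [447.9, 177.1, 63.5]
tcp_rot: [180.0, -0.1, 21.5]
ft_force: [-2.9, -0.9, 8.2]
finger_gap: 26.6
grip_force: 60.4
```

```bash
python3 ff.py; python3 - <<'E'
import cv2
from bench import *
now=snapshot("scene"); cv2.imwrite("pics/c6.png",cv2.resize(now[315:405,225:345],None,fx=5,fy=5,interpolation=cv2.INTER_CUBIC))
E
```

```text
18.2 [447.89 177.14  63.56] [-2.76 -0.27  8.3 ] 60.43155780859934
```

View pics/c6.png

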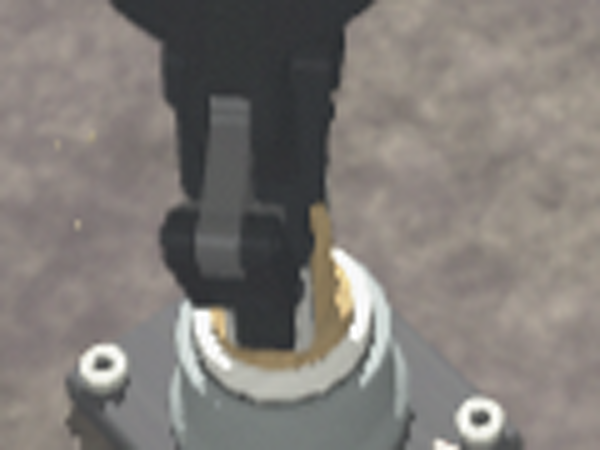

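The bush sits flat on the collar, which is about half-way down and still proud of the sleeve (collar wall at crop (280,385)). A little more depth.

Emit:
{"name": "step_arm", "arguments": {
  "targets": [
    {"dp": [-0.001, 0, 0.001], "angular": [0, 0, 0], "fingers": 1},
    {"dp": [-0.002, 0, 0.002], "angular": [0, 0, 0], "fingers": 1},
    {"dp": [-0.002, 0, 0.003], "angular": [0, 0, 0], "fingers": 1},
    {"dp": [-0.002, 0, 0.003], "angular": [0, 0, 0], "fingers": 1},
    {"dp": [-0.002, 0, 0.003], "angular": [0, 0, 0], "fingers": 1},
    {"dp": [-0.002, 0, 0.003], "angular": [0, 0, 0], "fingers": 1},
    {"dp": [-0.002, 0, 0.003], "angular": [0, 0, 0], "fingers": 1},
    {"dp": [-0.002, 0, 0.003], "angular": [0, 0, 0], "fingers": 1}
  ]
}}

```text
time: 19.25
tool_pos: [447.9, 177.1, 63.2]
tcp_rot: [180.0, -0.1, 21.5]
ft_force: [-1.3, -0.1, 8.3]
finger_gap: 26.5
grip_force: 60.5
```

```bash
python3 ff.py
```

```text
19.85 [447.86 177.12  63.19] [-1.99  0.14  8.71] 60.472399524467164
```

Contact force is about 9.7 N (8.7 + 1.0 bush weight) at about 7.9 mm, with little side load. Hand in.

```bash
python3 -c "from bench import *; print(hand_in())"
```

```text
the job is handed in; nothing more can be done
None
```

The farthest brass bush is over the spindle, flange down, and was handed in still held, pressing the sprung collar about 7.9 mm down (half of its 16 mm travel) with about 9.7 N; the bearing and block were left alone, and the hand-in gave no verdict.

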